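Roll a spindle into the vee cradle and clamp it

TASK

Roll the steel spindle with light pushes, never lifting it, from the loading ledge towards the clamp until it drops into the vee of the cradle, and take your hand off so that it centres itself there. Then swing the clamp arm over onto it and press its handle down slowly until the rubber foot bears on the spindle with about 10 newtons (never as much as 20), and let go. Leave the other things on the bench alone.

Things in the scene. Friction and masses are not known exactly. Their poses are not given: they have to be found in the camera images.
- spindle: steel spindle lying on the cradle's flat loading ledge, free to roll: body 32 mm diameter, 130 mm long, with 20 mm diameter journals 18 mm long at both ends, 0.4 to 0.85 kg. Origin: its centre, on its axis, 16 mm above the ledge; its y is its long axis, within 0.05 rad of the vee's. Pushes on it must stay under 15 N; a few newtons, level at axis height from behind, roll it.
- vee_seat (a point): where the seated spindle's centre lies in the fixed cradle (blue base 215 x 125 mm), 52.6 mm above the bench. Cradle axes: x from the loading ledge to the clamp hinge, within 0.3 rad of world x; y along the 90 degree vee; z up. Past the ledge's end the spindle falls 8 mm into the vee by itself; its rear side is then at x = -16 mm. The far flank (to x = +33 mm, 10 mm above) stops it.
- ledge (a point): middle of the flat top of the aluminium loading ledge, 45 mm above the bench, same axes; 60.5 mm before and 7.6 mm below the seat point (x, z). The ledge is 79 mm along x and 100 mm along y; the vee's near edge is at x = +45.5 mm. A brass ridge 2.5 mm high at x = -33.5 mm keeps the spindle from rolling off the rear. The base plate ends 62 mm behind this point.
- clamp_arm (a joint): angle of the clamp arm about its hinge line, which is parallel to the vee, 65 mm beyond and 32.4 mm above the seat point: 0 = level over the vee, handle on the loading side; positive = raised; starts upright, 1.5 to 1.75; stops at -0.2 and 1.85. The hinge is stiff and stays where left, also against the foot: 6 to 7 N at the handle, square to the arm, keep it moving in air.
- clamp_handle (a point): middle of the red barrel handle at the arm's free end: a cylinder along the cradle's y, 20 mm diameter, 34 mm long, 150 mm from the hinge line; can be pinched across its flat ends (it then turns between the fingers) or pushed with a finger. The arm's bar, 14 mm wide and 10 mm thick, runs from its middle to the hinge.
- clamp_bar: dark steel bar of the clamp arm, with handle and foot; origin on the hinge line. The sprung rubber foot (20 mm) hangs 65 mm from the hinge. Its screw was left anyhow: it meets the seated spindle at an arm angle between -0.09 and +0.09. It yields 1 mm per 5 N. Pressing on the handle, 6 to 7 N move the arm until the foot touches; then each newton at the foot adds 0.43 N (10.5 N down for 10 N). A bare fingertip also drags sideways.
- tape_roll: blue tape roll, 64 mm across, 19 mm high, a bystander; origin under its middle
- key_fob: black car key fob, 69 mm long, a bystander
- tin_box: open blue tin 128 x 194 x 34 mm, a bystander; origin under its middle
- tape_black: black tape roll, 60 mm across, 18 mm high, a bystander; origin under its middle
- pliers: pliers with blue and yellow handles, 144 mm long, lying flat, a bystander
Mind the look-alikes: they are no part of the job. Several things have the shape of the spindle; the one meant has the colours described above.

How it is judged (in metres and radians):
On the way:
1. the spindle lies centred in the vee, at rest, touched neither by the robot nor by the clamp (x of spindle in the frame of vee_seat between -0.002 and 0.002 m and z of spindle in the frame of vee_seat between -0.002 and 0.002 m and y of spindle in the frame of vee_seat between -0.03 and 0.03 m and angle between the y axis of spindle and the y axis of vee_seat, either way round below 0.04 rad and linear speed of spindle below 0.02 m/s and contact force between each of the fingers, the arm, clamp_bar and spindle below 0.1 N), for 0.3 s.
At the end, for the whole second after the job is handed in: the spindle is seated in the vee (axis within 2 mm sideways and in height, 30 mm along the vee, 0.04 rad of the vee's direction) and at rest, the clamp arm is down (below 0.2 rad) and its rubber foot presses on the spindle with 4 to 17 N with the robot off (x of spindle in the frame of vee_seat between -0.002 and 0.002 m and z of spindle in the frame of vee_seat between -0.002 and 0.002 m and y of spindle in the frame of vee_seat between -0.03 and 0.03 m and angle between the y axis of spindle and the y axis of vee_seat, either way round below 0.04 rad and contact force between clamp_bar and spindle between 4 and 17 N and linear speed of spindle below 0.01 m/s and value of joint clamp_arm below 0.2 rad); the robot touches nothing.
It fails at once if the spindle is lifted (more than 20 mm above its seated height) (z of spindle in the frame of vee_seat above 0.02 m).
It fails at once if the robot pushes on the spindle with 15 N or more (contact force between any of the fingers, the arm and spindle above 15 N).
It fails at once if the foot squeezes the spindle with 20 N or more (contact force between clamp_bar and spindle above 20 N).
It fails at once if a bystander is moved by more than 20 mm (distance of any of tape_roll, key_fob, tin_box, tape_black, pliers from where it was at the start of the episode above 0.02 m).
It also fails if it takes over 69 s, if anything falls off the work surface, if the arm or the gripper's body presses on something with over 40 N, if the wrist force passes 120 N, or if a joint passes its speed limit or range.

ROBOT

A 6-joint arm with a two-finger parallel gripper is mounted at the origin on a cart in front of the work surface, level with it; the furniture and walls round the work are solid. World frame = base frame: x ahead of the robot, y to its left, z up, the work surface at z = 0. Lengths are in mm, angles in rad, forces in N, time in s.
With the tool pointing down it reaches from about 375 to 975 mm from the base axis. Payload 3.8 kg.
Tool frame: the origin (TCP) lies at the centre of the arm's flange, where the gripper is bolted on; the fingertips stand 166 mm ahead of it and the grasp point (between the pads) lies bot.grip_point_offset ahead of it (bot.grip_point_offset is the distance from the TCP to the grasp point, in mm); z points along the fingers, y is the direction in which the jaws open and shut (so a half turn about z gives the same grasp; the last joint's range is limited). The gripper opens to 88 mm and grips with 3 to 60 N. Pads are 18 mm wide; open, the fingers measure 123 mm over their backs; the gripper's body (75 mm by 187 mm) begins 45 mm behind the grasp point.
Start: joints at [1.211, 0.264, 1.604, -0, 1.274, -0.037], TCP at [214.124, 640.133, 404.706] pointing down, gripper open.
Joint ranges: [-2.63, 2.63], [-0.94, 2.18], [0.31, 2.57], [-1.31, 4.45], [0, 2.66], [-2.55, 2.55]. Speed limits (rad/s): [2.57, 2.57, 3.14, 3.14, 3.14, 3.14].

INTERFACE

Orientations are given as a unit quaternion [w, x, y, z].
In Python, from rig import bot, cams gives the robot as it stands.
- The arm moves only by the shell command python3 -m creep 'ROWS' [OPENING] [FORCE]. ROWS is JSON, a list that holds one entry, the list of rows, each a list of 6 numbers: the shift along the tool's x, y, z in mm, then the turn, a rotation vector about the tool's x, y, z in degrees. A call has 1 to 12 rows; each row shifts and turns the commanded pose from where the row before left it, along the tool's axes as they then stand; what a row does not reach is not made up. A row lasts 1/10 s, in which the tool goes at most 50 mm and 8.59 degrees, less where a joint would pass 70% of its speed; a pose out of reach is approached as far as the arm can. A call is refused whole if a number of a shift passes 50 or a number of a turn 8.59, either way. A call with a gripper value outside its range is refused whole. OPENING is the finger opening in mm, from 0 to 88.1, set as the call begins (- or left out, the last holds). The fingers move at their own pace and stop on an object; FORCE is the grip in N (left out, the last holds). Time passes only in rows, so rows that do not move let the fingers close. It gives the time, the measured TCP pose, the force and the opening at its end, in the units of the state.
- bot.state(): the state, without advancing time (a new reading comes with each control period).
- cams.read_camera(name): name is "scene" or "top"; returns the picture (400x640x3 uint8, red, green, blue); there is no depth.
- cams.camera_info(name): a dict with "camera_matrix" (3x3 intrinsics, pixels), "R" (3x3) and "t" (3): a world point X has camera coordinates R X + t. Camera axes: x right, y down, z forward; pixel columns grow to the right and rows downward; lengths in mm; the calibration is good to about 2 mm. A picture is of the moment at which its call begins. camera_info takes no time and is no camera call.
- bot.job_done(): hands the job in, once; it reports no verdict.
The state is a dict: "time": time; "joint_pos": joint angles; "qd": joint speeds; "joint_efforts": joint torques, N m; "ee_pos": TCP position; "tcp_rot": TCP orientation; "contact_force": force on the tool from outside, world axes, zero at the start; "moment": the same for the moment, N m; "grip_width": finger opening in mm.
Only numpy, scipy, OpenCV 4.12 (cv2) and the standard library are available. Lean on these libraries where they do the work, as an engineer would, in place of code of your own. Each camera call takes 0.05 s, during which the arm holds its last target. There are 200 camera calls.

## Working session

There is one attempt and no reset: what is moved stays moved. The work goes in short steps, Python scripts to look and compute and a shell command to move; the robot and the scene stay as the last step left them, time stands still between calls to the robot, and variables do not carry over. Pictures are saved under pics/ and viewed, about 8 in all and at most 12, crops included, and the job is handed in when it is done.

```bash
mkdir -p pics; ls; python3 - <<'E'
from rig import bot,cams
import cv2
print(bot.state(), bot.grip_point_offset)
for n in("scene","top"):
    print(n,cams.camera_info(n))
    cv2.imwrite(f"pics/{n}0.png",cams.read_camera(n)[:,:,::-1])
E
```

```text
pics
{'time': 0.0, 'joint_pos': array([ 1.21110462e+00,  2.64747847e-01,  1.60536105e+00, -6.12068096e-06,
        1.27371784e+00, -3.68999594e-02]), 'qd': array([-0.00051403,  0.00215936, -0.00039528,  0.00104653,  0.00104462,
       -0.00108404]), 'joint_efforts': array([-2.03903241e-03, -5.02100945e+01, -3.56881642e+01,  7.26916501e-02,
        2.91500642e-02, -1.74489123e-04]), 'ee_pos': array([214.0021909 , 639.81630137, 403.39817484]), 'tcp_rot': array([-2.17187681e-04,  1.60695110e-01,  9.87003462e-01, -1.09572667e-03]), 'contact_force': array([-0.6938644 , -0.38956464,  0.57282025]), 'moment': array([-0.02447852,  0.01248967, -0.0116646 ]), 'grip_width': 88.06963692283406} 147.29999999999998
scene {'camera_matrix': array([[443.51592078,   0.        , 321.75422846],
       [  0.        , 443.51592078, 197.9084893 ],
       [  0.        ,   0.        ,   1.        ]]), 'R': array([[ 7.77944149e-01, -6.28333390e-01, -2.28035699e-04],
       [-3.86297951e-01, -4.77992015e-01, -7.88858369e-01],
       [ 4.95557054e-01,  6.13775843e-01, -6.14574993e-01]]), 't': array([-513.28267113,  228.07200878, 1104.23879109])}
top {'camera_matrix': array([[433.15181169,   0.        , 314.55570642],
       [  0.        , 433.15181169, 193.55379069],
       [  0.        ,   0.        ,   1.        ]]), 'R': array([[-0.02021854, -0.99974682,  0.00987464],
       [-0.98117416,  0.01794366, -0.19228959],
       [ 0.19206372, -0.01357656, -0.98128854]]), 't': array([-149.6068259 ,  572.8842444 , 1176.51066046])}
```

View pics/scene0.png

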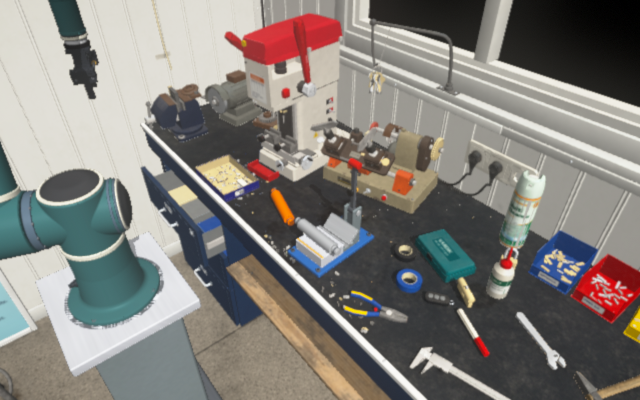

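View pics/top0.png

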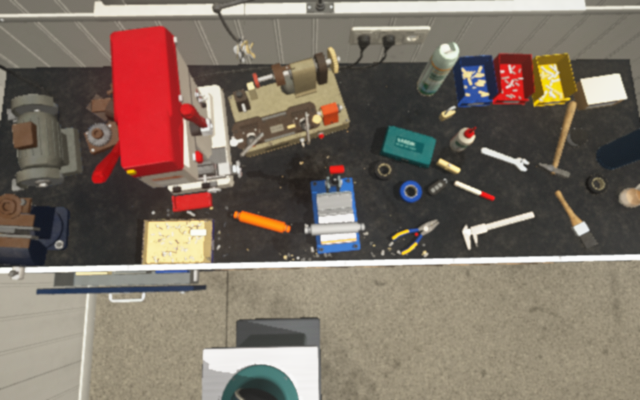

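The cradle is at about (335,215) in the top view, with the grey spindle lying across it at (335,229). The red handle is at (337,169). The orange spindle at (262,222) is a look-alike. Next I'll crop and measure.

```bash
cat > h.py <<'E'
import numpy as np,cv2
from rig import bot,cams
def ray(n,u,v,z):
    c=cams.camera_info(n);K,R,t=c["camera_matrix"],c["R"],c["t"]
    d=R.T@np.linalg.inv(K)@np.array([u,v,1.]);o=-R.T@t
    return o+d*(z-o[2])/d[2]
def proj(n,X):
    c=cams.camera_info(n);p=c["camera_matrix"]@(c["R"]@np.asarray(X,float)+c["t"]);return p[:2]/p[2]
def tri(uv):
    A=[];b=[]
    for n,(u,v) in uv.items():
        c=cams.camera_info(n);o=-c["R"].T@c["t"];d=c["R"].T@np.linalg.inv(c["camera_matrix"])@np.array([u,v,1.]);d/=np.linalg.norm(d)
        P=np.eye(3)-np.outer(d,d);A.append(P);b.append(P@o)
    A=np.vstack(A);b=np.hstack(b);s=np.linalg.lstsq(A,b,rcond=None);return s[0],np.sqrt(s[1])
def blobs(im,lo,hi,roi,amin=8):
    x0,y0,x1,y1=roi;h=cv2.cvtColor(im[y0:y1,x0:x1],cv2.COLOR_RGB2HSV);m=cv2.inRange(h,lo,hi)
    n,l,s,c=cv2.connectedComponentsWithStats(m)
    return [(s[i,4],c[i]+[x0,y0],l==i) for i in range(1,n) if s[i,4]>=amin]
def crop(n,roi,f,name):
    im=cams.read_camera(n);x0,y0,x1,y1=roi
    cv2.imwrite(name,cv2.resize(im[y0:y1,x0:x1,::-1],None,fx=f,fy=f,interpolation=cv2.INTER_CUBIC));return im
E
python3 - <<'E'
from h import *
T=crop("top",(290,155,380,260),5,"pics/t1.png");S=crop("scene",(275,145,385,285),4,"pics/s1.png")
a=cv2.imread("pics/t1.png");b=cv2.imread("pics/s1.png")
a=cv2.resize(a,None,fx=560/a.shape[0],fy=560/a.shape[0]);b=cv2.resize(b,None,fx=560/b.shape[0],fy=560/b.shape[0])
print(a.shape,b.shape);cv2.imwrite("pics/c1.png",np.hstack([a[:,:400+79],b])[:, :800] if a.shape[1]+b.shape[1]>800 else np.hstack([a,b]))
for nm,im,roi in(("top",T,(290,155,380,260)),("scene",S,(275,145,385,285))):
    h=[x for x in blobs(im,(100,120,80),(125,255,255),roi,20)]
    for x in h: 
        print(nm,"blue",x[0],x[1])
        ys,xs=np.nonzero(x[2]);r=cv2.minAreaRect(np.float32(np.c_[xs+roi[0],ys+roi[1]]))
        bp=cv2.boxPoints(r);print([ray(nm,*p,10).round(0)[:2] for p in bp])
    for l,hh in(((0,150,80),(6,255,255)),((172,150,80),(180,255,255))):
        for x in blobs(im,l,hh,roi,5): print(nm,"red",x[0],x[1])
E
```

```text
(560, 480, 3) (560, 440, 3)
top blue 226 [349.71681416 192.65044248]
[array([ 624., -234.]), array([ 628., -274.]), array([ 498., -285.]), array([ 494., -245.])]
top blue 268 [316.44029851 195.41044776]
[array([ 620., -152.]), array([ 619., -193.]), array([ 494., -190.]), array([ 495., -149.])]
top blue 29 [332.62068966 188.82758621]
[array([ 596., -204.]), array([ 602., -222.]), array([ 589., -226.]), array([ 583., -208.])]
top blue 371 [337.97574124 246.28571429]
[array([ 453., -162.]), array([ 460., -288.]), array([ 410., -290.]), array([ 403., -165.])]
top red 131 [336.23664122 168.96946565]
scene blue 788 [331.08629442 254.8819797 ]
[array([ 412., -155.]), array([ 652., -233.]), array([ 574., -350.]), array([ 357., -273.])]
scene red 112 [354.875      163.50892857]
scene red 24 [276.29166667 174.79166667]
scene red 13 [383.         197.69230769]
```

View pics/c1.png

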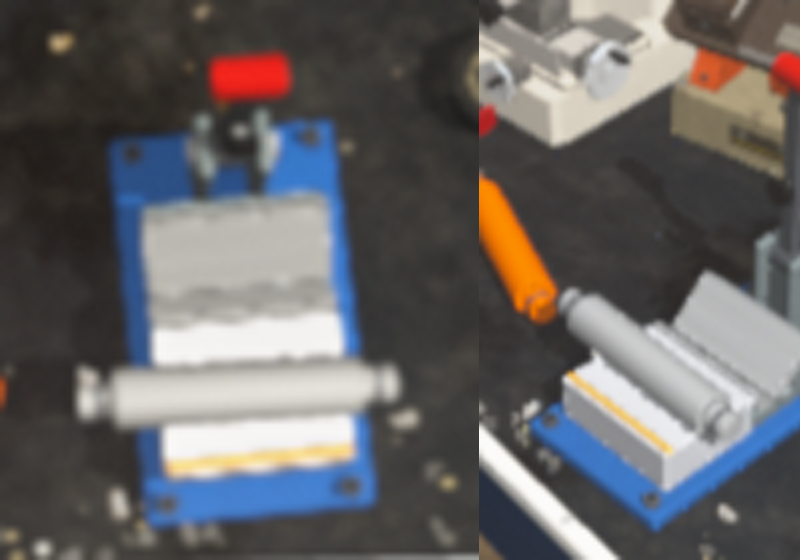

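```bash
python3 - <<'E'
from h import *
f=lambda x,y:(290+x/5.3333-.4,155+y/5.3333-.4)
B=[ray("top",*f(*p),10)[:2] for p in((110,145),(333,122),(375,508),(150,525))]
print("base",np.round(B,1),"sides",[np.linalg.norm(B[i]-B[(i+1)%4]).round(1) for i in range(4)])
xa=(B[0]-B[3]+B[1]-B[2]);ya=(B[0]-B[1]+B[3]-B[2]);print("yaw",np.arctan2(xa[1],xa[0]),np.arctan2(-ya[0],ya[1]))
y=.5*(np.arctan2(xa[1],xa[0])+np.arctan2(-ya[0],ya[1]))
ex=np.array([np.cos(y),np.sin(y)]);ey=np.array([-ex[1],ex[0]])
c=np.mean(B,0);print("base ctr",c)
R=[ray("top",*f(*p),47.5)[:2] for p in((165,467),(353,452))];print("ridge",np.round(R,1),np.linalg.norm(R[0]-R[1]))
rear=(B[2]+B[3])/2
L1=rear+62*ex;L2=np.mean(R,0)+33.5*ex;print("ledge from base",L1,"from ridge",L2)
E=[ray("top",*f(*p),61)[:2] for p in((79,394),(400,384))];d=E[0]-E[1]
print("spindle",np.round(E,1),np.linalg.norm(d),"yaw",np.arctan2(-d[0],d[1]),"ctr",np.mean(E,0))
L=(L1+L2)/2;seat=L+60.5*ex;hinge=L+125.5*ex
s=np.mean(E,0)-L;print("spindle rel ledge",s@ex,s@ey,"seat",seat,"hinge",hinge)
h,r=tri({"top":(336.2,169.0),"scene":(354.9,163.5)});print("handle",h,r)
q=h[:2]-hinge;print("in cradle",q@ex,q@ey,h[2]-85,"angle",np.arctan2(h[2]-85,-(q@ex)))
E
```

```text
base [[ 614.8 -149.1]
 [ 625.7 -273.9]
 [ 411.1 -288.7]
 [ 404.4 -166.8]] sides [np.float64(125.3), np.float64(215.1), np.float64(122.1), np.float64(211.2)]
yaw 0.07647636784034426 0.07142037416711441
base ctr [ 514.01054988 -219.65258141]
ridge [[ 432.4 -174.7]
 [ 438.3 -274. ]] 99.4646445228392
ledge from base [ 469.57745518 -223.21449845] from ridge [ 468.75769292 -221.87583676]
spindle [[ 470.2 -130.2]
 [ 472.3 -298.6]] 168.363227134395 yaw 0.01215048615186465 ctr [ 471.2419833  -214.41511086]
spindle rel ledge 2.6693966885339697 7.954578416285606 seat [ 529.50223148 -218.07536751] hinge [ 594.3245907  -213.27310294]
handle [ 595.3509886  -212.67584405  236.75323507] [0.72421729]
in cradle 1.0677189013168533 0.5197953228377252 151.7532350682132 angle 1.5778320995918977
```

```bash
cat >> h.py <<'E'
from scipy.spatial.transform import Rotation as Ro
def rot(): 
    q=bot.state()["tcp_rot"];return Ro.from_quat(q[[1,2,3,0]])
E
python3 - <<'E'
from h import *
way=np.array([[214,640,403],[400,300,403],[425,0,400],[436,-217,350.]]);ns=[9,7,6]
P=[way[0]]
for a,b,n in zip(way,way[1:],ns): P+= [a+(b-a)*i/n for i in range(1,n+1)]
R0=rot();dz=157.3/22
for k in range(22):
    R=R0*Ro.from_rotvec([0,0,dz*k],degrees=True)
    print(np.r_[R.inv().apply(P[k+1]-P[k])].round(0).tolist(),end=",")
print(dz)
for p in((100,175),(145,185),(213,175)):print(ray("top",*p,300))
E
```

```text
[-32.0, -29.0, 0.0],[-35.0, -25.0, 0.0],[-38.0, -21.0, 0.0],[-40.0, -16.0, 0.0],[-42.0, -11.0, 0.0],[-43.0, -5.0, 0.0],[-43.0, 0.0, 0.0],[-43.0, 5.0, 0.0],[-42.0, 11.0, 0.0],[-43.0, -2.0, 0.0],[-43.0, 4.0, 0.0],[-42.0, 9.0, 0.0],[-41.0, 14.0, 0.0],[-39.0, 19.0, 0.0],[-36.0, 24.0, 0.0],[-33.0, 28.0, 0.0],[-25.0, 26.0, 8.0],[-22.0, 29.0, 8.0],[-18.0, 31.0, 8.0],[-14.0, 33.0, 8.0],[-10.0, 35.0, 8.0],[-5.0, 36.0, 8.0],7.15
[574.26818713 331.18285319 300.        ]
[549.06087217 227.68609865 300.        ]
[569.68047397  74.09417167 300.        ]
```

```bash
python3 -m creep '[[[-32,-29,0,0,0,7.15],[-35,-25,0,0,0,7.15],[-38,-21,0,0,0,7.15],[-40,-16,0,0,0,7.15],[-42,-11,0,0,0,7.15],[-43,-5,0,0,0,7.15],[-43,0,0,0,0,7.15],[-43,5,0,0,0,7.15],[-42,11,0,0,0,7.15],[-43,-2,0,0,0,7.15],[-43,4,0,0,0,7.15]]]' 60 && python3 -m creep '[[[-42,9,0,0,0,7.15],[-41,14,0,0,0,7.15],[-39,19,0,0,0,7.15],[-36,24,0,0,0,7.15],[-33,28,0,0,0,7.15],[-25,26,8,0,0,7.15],[-22,29,8,0,0,7.15],[-18,31,8,0,0,7.15],[-14,33,8,0,0,7.15],[-10,35,8,0,0,7.15],[-5,36,8,0,0,7.15],[0,0,0,0,0,0]]]'; python3 - <<'E'
from h import *
p=np.array([436,-217,240.])
s=bot.state();R=rot();print(R.as_matrix().round(3),"row",R.inv().apply(p-s["ee_pos"]),s["contact_force"])
y=R.as_matrix()[:,1];print("yaw err deg",np.degrees(.074-np.arctan2(y[0],-y[1])))
E
```

```text
time: 1.3
ee_pos: [408.1, 211.0, 404.6]
tcp_rot: [0.0, 0.751, 0.66, -0.0]
contact_force: [0.2, -0.3, -0.5]
grip_width: 60.0
time: 2.5
ee_pos: [436.4, -222.5, 355.6]
tcp_rot: [0.0, 0.999, 0.034, -0.001]
contact_force: [-0.3, 0.1, -0.6]
grip_width: 60.3
[[ 0.998  0.068 -0.002]
 [ 0.068 -0.998 -0.001]
 [-0.002  0.    -1.   ]] row [  0.18993955  -5.51001579 115.57184194] [-0.33632615  0.08779387 -0.58986323]
yaw err deg 0.36922746820225
```

```bash
python3 -m creep '[[[0,-5.5,40,0,0,-0.35],[0,0,40,0,0,0],[0,0,30,0,0,0],[0,0,15,0,0,0],[0,0,9,0,0,0],[0,0,2,0,0,0],[0,0,0,0,0,0]]]'; python3 - <<'E'
from h import *
T=crop("top",(290,155,380,260),5,"pics/t2.png");S=crop("scene",(275,145,385,285),5,"pics/s2.png")
a=cv2.imread("pics/t2.png");b=cv2.imread("pics/s2.png")
f=lambda i,w:cv2.resize(i,(w,int(i.shape[0]*w/i.shape[1])))[:520]
a,b=f(a,400),f(b,400);n=min(len(a),len(b));cv2.imwrite("pics/c2.png",np.hstack([a[:n],b[:n]]))
print(bot.state()["ee_pos"])
E
```

```text
time: 3.2
ee_pos: [436.7, -213.8, 221.3]
tcp_rot: [0.0, 0.999, 0.04, 0.0]
contact_force: [0.3, -0.2, 0.2]
grip_width: 60.2
[ 437.0696682  -214.08421422  221.99124332]
```

View pics/c2.png

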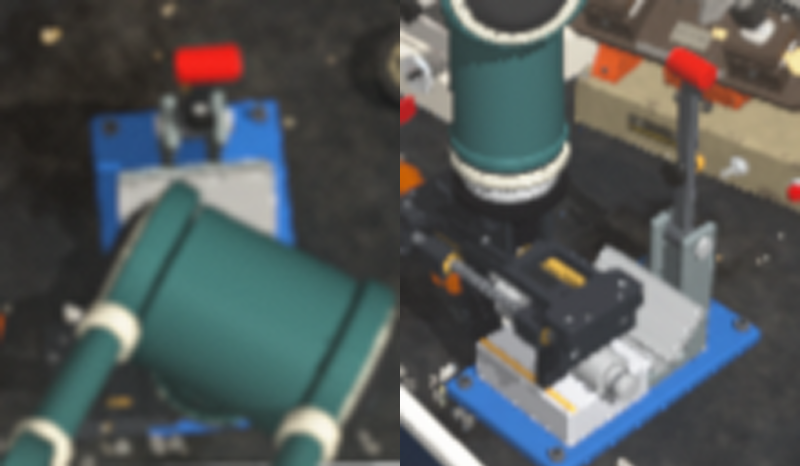

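The gripper is behind the spindle with nothing touching, so I'll start the slow push.

```bash
python3 -m creep '[[[2,0,1.5,0,0,0],[2,0,0,0,0,0],[1,0,0,0,0,0],[1,0,0,0,0,0],[1,0,0,0,0,0],[1,0,0,0,0,0],[1,0,0,0,0,0],[1,0,0,0,0,0],[1,0,0,0,0,0],[1,0,0,0,0,0],[1,0,0,0,0,0],[1,0,0,0,0,0]]]'; python3 -m creep '[[[1,0,0,0,0,0],[1,0,0,0,0,0],[1,0,0,0,0,0],[1,0,0,0,0,0],[1,0,0,0,0,0],[1,0,0,0,0,0],[1,0,0,0,0,0],[1,0,0,0,0,0],[1,0,0,0,0,0],[1,0,0,0,0,0],[1,0,0,0,0,0],[1,0,0,0,0,0]]]'; python3 - <<'E'
from h import *
crop("scene",(275,145,385,285),4,"pics/s3.png")
E
```

```text
time: 4.5
ee_pos: [450.4, -212.8, 219.2]
tcp_rot: [-0.0, 0.999, 0.04, 0.0]
contact_force: [-0.4, 0.3, -0.2]
grip_width: 60.0
time: 5.7
ee_pos: [462.4, -211.8, 219.2]
tcp_rot: [-0.0, 0.999, 0.04, 0.0]
contact_force: [-0.4, 0.0, 0.4]
grip_width: 59.9
```

View pics/s3.png

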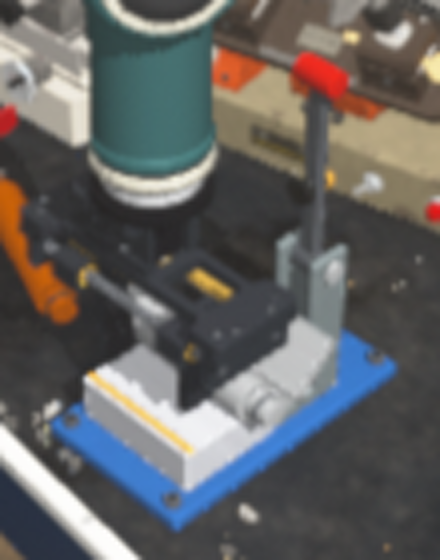

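The journal end at (260,400) has moved with the fingers, so the spindle is rolling. I'll keep pushing.

```bash
R='x'; python3 -m creep '[[[1,0,0,0,0,0],[1,0,0,0,0,0],[1,0,0,0,0,0],[1,0,0,0,0,0],[1,0,0,0,0,0],[1,0,0,0,0,0],[1,0,0,0,0,0],[1,0,0,0,0,0],[1,0,0,0,0,0],[1,0,0,0,0,0],[1,0,0,0,0,0],[1,0,0,0,0,0]]]'; python3 -m creep '[[[1,0,0,0,0,0],[1,0,0,0,0,0],[1,0,0,0,0,0],[1,0,0,0,0,0],[1,0,0,0,0,0],[1,0,0,0,0,0],[1,0,0,0,0,0],[1,0,0,0,0,0],[1,0,0,0,0,0],[1,0,0,0,0,0],[1,0,0,0,0,0],[1,0,0,0,0,0]]]'; python3 - <<'E'
from h import *
crop("scene",(275,145,385,285),4,"pics/s4.png")
E
```

```text
time: 6.95
ee_pos: [474.3, -210.9, 219.2]
tcp_rot: [0.0, 0.999, 0.04, 0.0]
contact_force: [-0.5, 0.3, -0.5]
grip_width: 59.7
time: 8.15
ee_pos: [486.3, -209.9, 219.2]
tcp_rot: [0.0, 0.999, 0.04, 0.0]
contact_force: [-0.5, 0.2, 1.1]
grip_width: 59.8
```

View pics/s4.png

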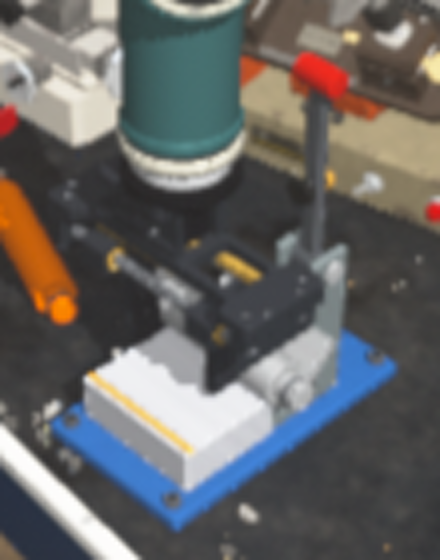

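The journal is at about (293,392), close to the vee's edge. I'll push a little more, then back off and look.

```bash
python3 -m creep '[[[1,0,0,0,0,0],[1,0,0,0,0,0],[1,0,0,0,0,0],[1,0,0,0,0,0],[1,0,0,0,0,0],[0,0,0,0,0,0],[0,0,0,0,0,0]]]'; python3 -m creep '[[[-10,0,0,0,0,0],[-20,0,0,0,0,0],[-30,0,0,0,0,0],[-30,0,-20,0,0,0],[0,0,-40,0,0,0],[0,0,-40,0,0,0],[0,0,-40,0,0,0],[0,0,0,0,0,0]]]'; python3 - <<'E'
from h import *
S=crop("scene",(275,145,385,285),4,"pics/s5.png")
seat=np.array([529.5,-218.1,52.6]);y=.074;ey=np.array([-np.sin(y),np.cos(y),0])
for o in(0,8,16):
  p=proj("scene",seat+(o-83)*ey);print(o,p,(p-[275,145])*4)
E
```

```text
time: 8.9
ee_pos: [491.3, -209.5, 219.3]
tcp_rot: [0.0, 0.999, 0.04, 0.0]
contact_force: [-0.5, -0.3, -0.8]
grip_width: 60.1
time: 9.7
ee_pos: [402.7, -217.9, 365.6]
tcp_rot: [0.003, 0.999, 0.04, 0.005]
contact_force: [0.5, 0.7, 1.9]
grip_width: 59.9
0 [357.32570258 245.41881293] [329.3028103  401.67525174]
8 [355.08672521 243.85591248] [320.34690086 395.42364992]
16 [352.86549052 242.30539715] [311.46196206 389.2215886 ]
```

View pics/s5.png

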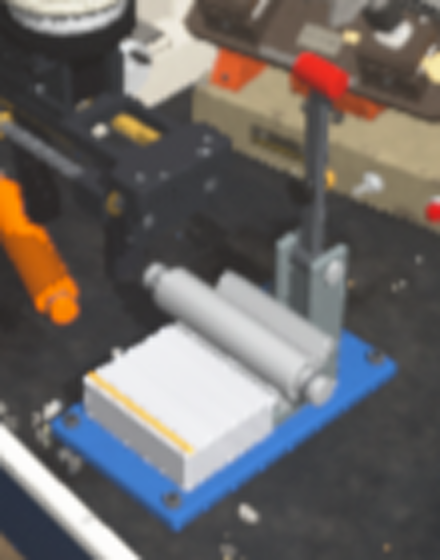

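The spindle lies in the vee: its end is at (321,391), and the prediction for a seated spindle at y≈+10 mm was (318,394). Next I'll move above the clamp handle.

```bash
python3 - <<'E'
from h import *
for n,roi in(("top",(320,150,360,185)),("scene",(340,150,375,180))):
    im=cams.read_camera(n)
    for l,hh in(((0,150,80),(6,255,255)),((172,150,80),(180,255,255))):
        for x in blobs(im,l,hh,roi,30): print(n,x[0],x[1])
s=bot.state();R=rot();print(s["ee_pos"],s["contact_force"],R.inv().apply(np.array([595,-213,430])-s["ee_pos"]))
y=R.as_matrix()[:,1];print("yaw err deg",np.degrees(.074-np.arctan2(y[0],-y[1])))
ps=[ray("scene",275+a/4,145+b/4,52.6) for a,b in((150,276),(322,391))];print(ps)
E
```

```text
top 132 [336.1969697  168.93939394]
scene 112 [354.875      163.50892857]
[ 400.74099125 -216.48006177  358.70956332] [-0.56006851 -0.20736967  0.1268135 ] [193.89443734  11.91861846 -71.37151657]
yaw err deg -0.3074290611131328
[array([ 523.16900127, -127.5699356 ,   52.6       ]), array([ 538.68909987, -290.49608577,   52.6       ])]
```

```bash
python3 -m creep '[[[0,0,-36,0,0,0],[0,0,-36,0,0,0],[33,2,0,0,0,0],[33,2,0,0,0,0],[33,2,0,0,0,0],[33,2,0,0,0,0],[32,2,0,0,0,0],[30,2,0,0,0,0],[0,0,0,0,0,0],[0,0,0,0,0,0]]]' 60; python3 - <<'E'
from h import *
S=crop("scene",(295,90,405,200),4,"pics/s6.png")
s=bot.state();R=rot();print(R.as_matrix().round(3),s["ee_pos"],s["contact_force"],R.inv().apply(np.array([595,-213,383])-s["ee_pos"]))
E
```

```text
time: 10.85
ee_pos: [595.6, -213.0, 428.0]
tcp_rot: [-0.001, 0.999, 0.04, -0.003]
contact_force: [0.2, 0.7, -0.3]
grip_width: 60.4
[[ 0.997  0.08  -0.004]
 [ 0.08  -0.997  0.002]
 [-0.004 -0.002 -1.   ]] [ 595.06791722 -213.06403217  428.63967556] [0.12523535 0.68850493 0.76804659] [1.36203879e-01 1.71767671e-02 4.56395645e+01]
```

View pics/s6.png

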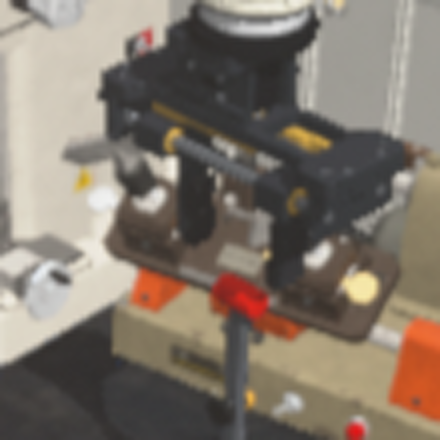

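The fingers straddle the handle at (240,297), evenly on both sides. I'll go down and pinch.

```bash
python3 -m creep '[[[0,0,20,0,0,0],[0,0,15,0,0,0],[0,0,8,0,0,0],[0,0,2.5,0,0,0],[0,0,0,0,0,0],[0,0,0,0,0,0]]]'; python3 -m creep '[[[0,0,0,0,0,0],[0,0,0,0,0,0],[0,0,0,0,0,0],[0,0,0,0,0,0],[0,0,0,0,0,0],[0,0,0,0,0,0],[0,0,0,0,0,0],[0,0,0,0,0,0]]]' 20 20; python3 - <<'E'
from h import *
s=bot.state();print(s["ee_pos"],s["contact_force"])
th0=1.578
a=np.r_[th0,np.arange(1.51,.09,-.07)]
d=150*np.diff(np.c_[np.cos(a),np.sin(a)],axis=0)
print([[round(-x,1),0,round(-z,1)] for x,z in d],a[-1])
E
```

```text
time: 11.5
ee_pos: [595.9, -213.4, 386.5]
tcp_rot: [0.0, 0.999, 0.04, 0.001]
contact_force: [0.0, 0.7, -0.1]
grip_width: 59.9
time: 12.3
ee_pos: [595.9, -213.1, 386.1]
tcp_rot: [-0.0, 0.999, 0.04, 0.0]
contact_force: [0.1, 0.9, 2.0]
grip_width: 33.7
[ 595.913446  -213.10362    386.0705992] [0.10705331 0.90057759 2.00289454]
[[np.float64(-10.2), 0, np.float64(0.3)], [np.float64(-10.4), 0, np.float64(1.0)], [np.float64(-10.4), 0, np.float64(1.7)], [np.float64(-10.2), 0, np.float64(2.5)], [np.float64(-10.0), 0, np.float64(3.2)], [np.float64(-9.8), 0, np.float64(3.9)], [np.float64(-9.5), 0, np.float64(4.5)], [np.float64(-9.1), 0, np.float64(5.2)], [np.float64(-8.7), 0, np.float64(5.8)], [np.float64(-8.3), 0, np.float64(6.4)], [np.float64(-7.9), 0, np.float64(7.0)], [np.float64(-7.3), 0, np.float64(7.5)], [np.float64(-6.8), 0, np.float64(8.0)], [np.float64(-6.2), 0, np.float64(8.5)], [np.float64(-5.6), 0, np.float64(8.9)], [np.float64(-5.0), 0, np.float64(9.2)], [np.float64(-4.3), 0, np.float64(9.6)], [np.float64(-3.6), 0, np.float64(9.8)], [np.float64(-3.0), 0, np.float64(10.1)], [np.float64(-2.2), 0, np.float64(10.3)], [np.float64(-1.5), 0, np.float64(10.4)]] 0.10999999999999877
```

```bash
python3 -m creep '[[[-10.2,0,0.3,0,0,0],[-10.4,0,1,0,0,0],[-10.4,0,1.7,0,0,0],[-10.2,0,2.5,0,0,0],[-10,0,3.2,0,0,0],[0,0,0,0,0,0]]]'; python3 - <<'E'
from h import *
s=bot.state();print(s["ee_pos"],s["contact_force"],s["grip_width"])
E
```

```text
time: 12.9
ee_pos: [544.9, -217.1, 377.4]
tcp_rot: [0.0, 0.999, 0.04, 0.002]
contact_force: [3.0, 2.5, 0.5]
grip_width: 33.8
[ 544.89809088 -217.0900882   377.43593072] [3.03374735 2.52631805 0.49379965] 33.761917256051845
```

```bash
python3 -m creep '[[[-9.8,-0.1,3.9,0,0,0],[-9.5,-0.1,4.5,0,0,0],[-9.1,-0.1,5.2,0,0,0],[-8.7,-0.1,5.8,0,0,0],[-8.3,-0.1,6.4,0,0,0],[-7.9,-0.1,7,0,0,0],[-7.3,0,7.5,0,0,0],[-6.8,0,8,0,0,0]]]'; python3 - <<'E'
from h import *
s=bot.state();print(s["ee_pos"],s["contact_force"],s["grip_width"],s["moment"])
E
```

```text
time: 13.7
ee_pos: [478.3, -222.2, 330.4]
tcp_rot: [0.0, 0.999, 0.04, 0.002]
contact_force: [2.2, 2.3, 7.2]
grip_width: 33.8
[ 478.34138525 -222.16766744  330.40946791] [2.24023455 2.30571475 7.24365363] 33.82234091171848 [ 0.48486179 -0.37661807 -0.02030553]
```

```bash
python3 -m creep '[[[-6.2,0,8.5,0,0,0],[-5.6,0,8.9,0,0,0],[-5,0,9.2,0,0,0],[-4.3,0,9.6,0,0,0],[-3.6,0,9.8,0,0,0],[-3,0,10,0,0,0],[0,0,0,0,0,0]]]'; python3 - <<'E'
from h import *
S=cams.read_camera("scene");T=cams.read_camera("top")
s=bot.state();print(s["ee_pos"],s["contact_force"],s["grip_width"])
z=s["ee_pos"][2]-147.3-3.8;print("angle est",np.arcsin((z-85)/150))
E
```

```text
time: 14.4
ee_pos: [449.8, -224.4, 272.0]
tcp_rot: [0.0, 0.999, 0.04, 0.0]
contact_force: [4.1, -1.7, -7.2]
grip_width: 33.3
[ 449.89596013 -224.42544273  271.9909016 ] [ 4.44807013 -0.55507079 -7.05752324] 33.64540691972467
angle est 0.24161670011930642
```

```bash
python3 -m creep '[[[-0.5,0,2,0,0,0],[-0.5,0,2,0,0,0],[-0.4,0,2,0,0,0],[-0.4,0,2,0,0,0],[-0.4,0,2,0,0,0],[-0.3,0,2,0,0,0],[-0.3,0,2,0,0,0],[-0.3,0,2,0,0,0],[-0.1,0,1,0,0,0],[-0.1,0,1,0,0,0],[-0.1,0,1,0,0,0]]]'; for i in 1; do python3 -m creep '[[[-0.1,0,1,0,0,0],[-0.1,0,1,0,0,0]]]'; done; python3 -m creep '[[[-0.1,0,1,0,0,0],[-0.1,0,1,0,0,0]]]';python3 -m creep '[[[-0.1,0,1,0,0,0],[-0.1,0,1,0,0,0]]]'
```

```text
time: 15.6
ee_pos: [446.7, -224.7, 255.1]
tcp_rot: [0.0, 0.999, 0.04, -0.0]
contact_force: [-0.9, 1.2, 6.9]
grip_width: 33.6
time: 15.8
ee_pos: [446.5, -224.8, 253.1]
tcp_rot: [0.0, 0.999, 0.04, -0.0]
contact_force: [-0.4, 1.2, 7.4]
grip_width: 33.0
time: 16.0
ee_pos: [446.3, -224.8, 251.0]
tcp_rot: [0.0, 0.999, 0.04, -0.0]
contact_force: [-0.2, -0.4, 6.1]
grip_width: 33.6
time: 16.2
ee_pos: [446.1, -224.8, 249.0]
tcp_rot: [0.0, 0.999, 0.04, -0.0]
contact_force: [-0.9, 0.7, 6.4]
grip_width: 33.9
```

```bash
python3 -m creep '[[[0,0,1,0,0,0],[0,0,1,0,0,0]]]' | grep -E "pos|force"; python3 -m creep '[[[0,0,1,0,0,0],[0,0,1,0,0,0]]]'| grep -E "pos|force"
```

```text
ee_pos: [446.0, -224.8, 247.0]
contact_force: [-1.8, -0.1, 6.5]
ee_pos: [445.9, -224.8, 244.9]
contact_force: [-2.0, 0.1, 6.1]
```

```bash
python3 -c "
from h import *
crop('scene',(275,145,385,285),4,'pics/s7.png')"
```

```text
(no output)
```

View pics/s7.png

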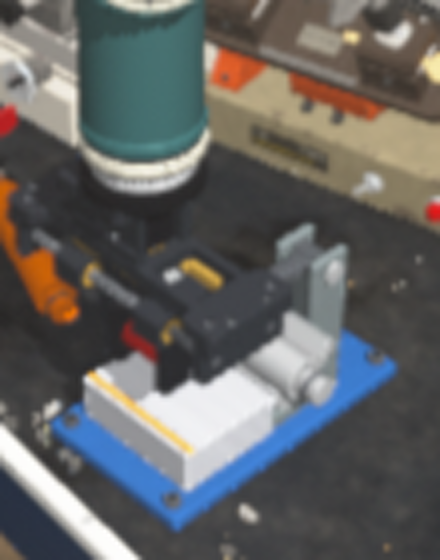

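The handle is pinched and almost level, and the spindle end is still seated at (321,388). The force is still about 6.3 N, the value for moving in air.

```bash
python3 -m creep '[[[0,0,1,0,0,0],[0,0,1,0,0,0]]]' | grep -E "pos|force"; python3 -m creep '[[[0,0,1,0,0,0],[0,0,1,0,0,0]]]'| grep -E "pos|force"
```

```text
ee_pos: [445.8, -224.8, 242.9]
contact_force: [-2.7, 1.3, 6.3]
ee_pos: [445.8, -224.8, 240.8]
contact_force: [-2.6, 1.1, 7.4]
```

```bash
python3 -m creep '[[[0,0,1,0,0,0]]]' | grep -E "pos|force"; python3 -m creep '[[[0,0,1,0,0,0]]]'| grep -E "pos|force"; python3 -m creep '[[[0,0,1,0,0,0]]]'| grep -E "pos|force"
```

```text
ee_pos: [445.7, -224.8, 239.8]
contact_force: [-2.3, 0.4, 6.9]
ee_pos: [445.7, -224.8, 238.8]
contact_force: [-1.7, 1.4, 6.5]
ee_pos: [445.8, -224.8, 237.8]
contact_force: [-2.2, 1.1, 6.8]
```

```bash
python3 -m creep '[[[0,0,1,0,0,0],[0,0,1,0,0,0]]]' | grep -E "pos|force"; python3 -m creep '[[[0,0,1,0,0,0],[0,0,1,0,0,0]]]'| grep -E "pos|force"
```

```text
ee_pos: [445.7, -224.8, 235.7]
contact_force: [-3.0, 0.8, 5.9]
ee_pos: [445.7, -224.8, 233.8]
contact_force: [-2.6, 0.9, 6.6]
```

```bash
python3 -m creep '[[[0,0,1,0,0,0],[0,0,1,0,0,0]]]' | grep -E "pos|force"; python3 -m creep '[[[0,0,1,0,0,0],[0,0,1,0,0,0]]]'| grep -E "pos|force"
```

```text
ee_pos: [445.8, -224.8, 231.7]
contact_force: [-1.4, 0.9, 6.8]
ee_pos: [445.8, -224.8, 229.8]
contact_force: [-2.1, -0.0, 6.5]
```

```bash
python3 -m creep '[[[0,0,1,0,0,0],[0,0,1,0,0,0]]]' | grep -E "pos|force"; python3 -m creep '[[[0,0,1,0,0,0],[0,0,1,0,0,0]]]'| grep -E "pos|force"
```

```text
ee_pos: [445.9, -224.8, 227.9]
contact_force: [-2.2, 1.2, 8.1]
ee_pos: [445.9, -224.8, 226.2]
contact_force: [-2.6, 1.9, 9.4]
```

The foot has touched at about z=229.5 mm. It now bears with about 7 N, so I need roughly 1.3 mm more.

```bash
python3 -m creep '[[[0,0,0.6,0,0,0],[0,0,0.6,0,0,0]]]' | grep -E "pos|force"; python3 -m creep '[[[0,0,0,0,0,0],[0,0,0,0,0,0]]]'| grep -E "pos|force"; python3 -c "
from h import *
for i in range(6):
    print(bot.state()['contact_force'].round(1)); cams.read_camera('top')"
```

```text
ee_pos: [446.0, -224.8, 225.1]
contact_force: [-3.1, 2.3, 10.5]
ee_pos: [446.0, -224.8, 225.1]
contact_force: [-3.5, 1.5, 9.4]
[-3.5  1.5  9.4]
[-2.   1.9  9.5]
[-3.6  1.   9.6]
[-3.   1.3  9.5]
[-3.2  0.5  9.2]
[-3.4  1.8  9.9]
```

```bash
python3 -m creep '[[[0,0,-0.4,0,0,0],[0,0,-0.4,0,0,0],[0,0,0,0,0,0],[0,0,0,0,0,0]]]' | grep -E "pos|force"
```

```text
ee_pos: [445.9, -224.8, 225.1]
contact_force: [-3.3, -0.1, 6.5]
```

```bash
python3 -m creep '[[[0,0,-0.4,0,0,0],[0,0,-0.4,0,0,0],[0,0,0,0,0,0],[0,0,0,0,0,0]]]' | grep -E "pos|force";  python3 -m creep '[[[0,0,0,0,0,0],[0,0,0,0,0,0],[0,0,0,0,0,0],[0,0,0,0,0,0],[0,0,0,0,0,0],[0,0,0,0,0,0]]]' 60
```

```text
ee_pos: [445.9, -224.7, 225.2]
contact_force: [-0.8, -1.4, 3.2]
time: 20.65
ee_pos: [445.9, -224.5, 225.0]
tcp_rot: [-0.0, 0.999, 0.04, -0.0]
contact_force: [-0.0, 0.4, 0.5]
grip_width: 60.3
```

Released. I'll go straight up, back away and check.

```bash
python3 -m creep '[[[0,0,-5,0,0,0],[0,0,-15,0,0,0],[0,0,-30,0,0,0],[0,0,-40,0,0,0],[0,0,-40,0,0,0],[0,0,-40,0,0,0],[-20,-30,0,0,0,0],[-10,-45,0,0,0,0],[-10,-45,0,0,0,0],[0,-45,0,0,0,0],[0,-45,0,0,0,0],[0,0,0,0,0,0]]]'; python3 - <<'E'
from h import *
a=crop("top",(285,155,450,260),2.4,"pics/t8.png");crop("scene",(275,145,385,285),4,"pics/s8.png")
a=cv2.imread("pics/t8.png");b=cv2.imread("pics/s8.png");b=cv2.resize(b,(400,509))
c=np.zeros((509,800,3),np.uint8);c[:a.shape[0],:a.shape[1]]=a[:,:400];c[:,400:]=b;cv2.imwrite("pics/c8.png",c)
E
```

```text
time: 21.85
ee_pos: [388.4, -14.4, 395.5]
tcp_rot: [-0.001, 0.999, 0.043, 0.0]
contact_force: [0.5, -0.3, 0.6]
grip_width: 60.0
```

View pics/c8.png

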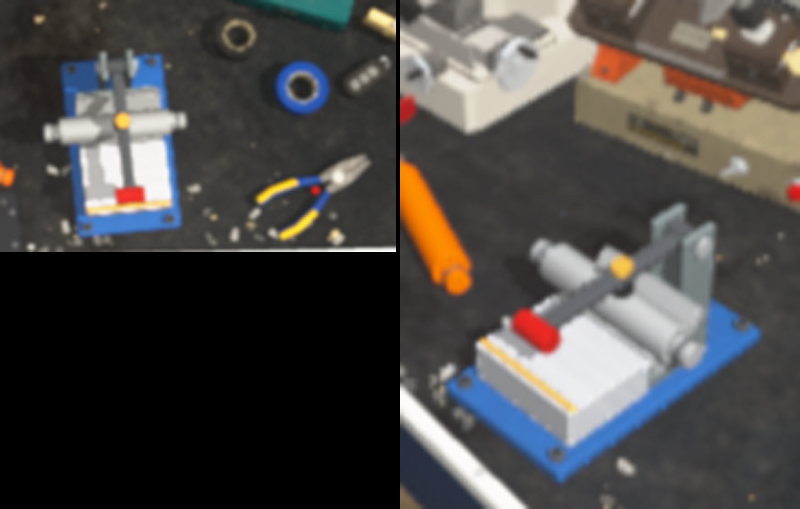

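The clamp is down with the red handle at (535,330), the foot is on the seated spindle, and the bystanders haven't moved. I'm handing it in.

```bash
python3 -c "
from rig import bot
print(bot.job_done())"
```

```text
the job is handed in; nothing more can be done
None
```

I rolled the spindle along the ledge with two open fingertips until it dropped into the vee, and the force readings never rose clearly above sensor noise. After I backed off, a picture showed it seated within about 2 mm of the computed place, about 9 mm along the vee. Its measured direction was 0.095 rad against 0.074 for the cradle, about 0.02 off and near the limit of what the picture resolves.

I then pinched the clamp handle, swung the arm down (6 to 7 N in air) and pressed slowly. The foot touched at about -0.05 rad and I stopped at 10.5 N while still moving, about 9.5 N once at rest. From the force and the travel I put the foot force at about 9 to 10 N, since there is no direct reading of it. I eased the load to 3 N at the handle, opened the fingers and moved clear; the clamp didn't visibly move as I let go.

The last pictures show the clamp down on the seated spindle and the tape rolls, key fob and pliers where they were. The tin box was outside that last view, but the arm never went low near it. I handed in with the robot touching nothing, about 22 s into the 69 s. No check failed, and the job gave no verdict.

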